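# Seat a culture flask against the stops of a sprung flask stage

## Task

A yellow-capped dropper bottle has been left standing on the flask stage, between the culture flask and the sprung plunger: take it off and stand it upright on the blue worktop, clear of the stage. Then slide the flask along the stage, lying flat between the rails, so that it pushes the plunger in until the flask's flat end is firmly home against both steel stops, pressing steadily rather than ramming it. Finish while still holding the flask pressed home against the spring - do not let go - and leave the other things on the worktop where they are.

Things in the scene. Friction and masses are not known exactly. Their poses are not given: they have to be found in the camera images.
- stage: Flask stage, fixed: pale metal plate 255 x 116 x 10 mm. Origin on the worktop on its centre line, x = push direction (level, to the plunger), z up; plate x -115..140 mm. Its deck is 10 mm over the worktop. Two black rails along x (-105..100 mm), 6 mm high over the deck, 10 mm wide, 57 mm apart inside. End wall at x 116..128 mm, 76 mm wide, 34 mm high over the deck, with the plunger in it.
- stage_stop (a point): Point midway between the two stop faces (stage x = 110 mm, y = 0), 11 mm above the deck, 21 mm above the worktop. Axes as the stage. With the flask home, the flask centre is 42.5 mm short of this point along x.
- plunger (a joint): Travel of the sprung plunger (10 mm steel rod along stage x at y = 0, 11 mm above the deck), m: 0 untouched, nose at stage x = 94 mm; 0.016 when a flat part on it meets the stops (its own travel ends at 0.020). Spring: 3.2 N to start, 9.6 N at 0.016; it pushes the part back when released.
- stops: The two dark steel hard stops in front of the end wall, fixed to the stage, origin and axes as the stage: blocks 10 mm wide centred at y = +-14.5 mm, 1 to 19 mm above the deck, faces at x = 110 mm.
- flask_mid (a point): Centre of the body of the clear culture flask (pink content, orange cap), lying between the rails, 0.06 to 0.12 kg. Body 85 x 51 x 22 mm, this point half-way up; +x to the cap, z up. The flat end (to the plunger) is 42.5 mm along -x, the cap's end 57.5 mm along +x. Sides parallel from x = -31 to +20 mm, then narrowing. At first the flat end is 66 to 80 mm short of the plunger's nose.
- dropper_mid (a point): Centre, half-way up, of the yellow-capped white dropper bottle, 27 mm diameter, 85 mm tall, about 0.03 kg, z along its axis. Its straight body reaches 44 mm above its foot, then narrows to the cap, 16 mm. At the start it stands on the deck between flask and plunger.
- dropper_green: Green-capped dropper bottle, 27 mm diameter, 85 mm tall, on the worktop: a bystander. Origin at its foot.
- dropper_red: Red-capped dropper bottle, 27 mm diameter, 85 mm tall, on the worktop: a bystander. Origin at its foot.
- timer: Small white timer, 66 x 66 x 21 mm, lying on the worktop: a bystander. Origin under its centre.
Mind the look-alikes: they are no part of the job. Leave any purple look-alike of the part that bears dropper_mid alone.

How it is judged:
By the outcome, as a careful person would: the job done as asked, in the order asked, and still so for the second after the job is handed in, while the arm keeps its last pose, push and grip.
It also fails if it takes over 64 s, if anything falls off the work surface, if the arm or the gripper's body presses on something with over 40 N, if the wrist force passes 120 N, or if a joint passes its speed limit or range.

## Robot

A 7-joint arm with a two-finger parallel gripper is mounted at the origin on a cart in front of the work surface, level with it; the furniture and walls round the work are solid. World frame = base frame: x ahead of the robot, y to its left, z up, the work surface at z = 0. Lengths are in m, angles in rad, forces in N, time in s.
With the tool pointing down it reaches from about 0.35 to 0.9 m from the base axis. Payload 8.1 kg.
Tool frame: the origin (TCP) lies between the finger pads; the fingertips stand 14 mm ahead of it and the grasp point (between the pads) lies 5 mm behind it; z points along the fingers, y is the line along which they close (so a half turn about z gives the same grasp; the last joint's range is limited). The gripper opens to 92 mm and grips with 3 to 60 N. Pads are 19 mm wide; open, the fingers measure 130 mm over their backs; the gripper's body (75 mm by 190 mm) begins 47 mm behind the grasp point.
Start: joints at [1, 0.434, 0.025, 1.573, -0.012, 1.134, -0.075], TCP at [0.282, -0.558, 0.241] pointing down, gripper open.
Joint ranges: [-2.62, 2.62], [-0.44, 2.09], [-1.27, 1.32], [0.08, 2.57], [-1.32, 4.46], [0.12, 2], [-2.74, 2.74]. Speed limits (rad/s): [2.22, 2.22, 3.01, 3.01, 3.14, 3.14, 3.14].

## Interface

Orientations are given as [roll, pitch, yaw] about the fixed x, y, z axes, in that order (R = Rz(yaw) Ry(pitch) Rx(roll)).
In Python, from bench import ctrl gives the robot as it stands.
- The arm moves only by the shell command python3 -m inch 'ROWS'. ROWS is a JSON object of lists of equal length, an entry for each row: "offset": the shift along the world's x, y, z in m, a list of three; "twist": the turn, a rotation vector about the world's x, y, z in degrees, a list of three; "claw": the finger opening in m, from 0 to 0.0918. In form: {"offset": [[x, y, z], ...], "twist": [[ax, ay, az], ...], "claw": [claw, ...]}. A call has exactly 5 rows; each row shifts and turns the commanded pose from where the row before left it; what a row does not reach is not made up. A row lasts 1/12 s, in which the tool goes at most 41.7 mm and 7.16 degrees, less where a joint would pass 70% of its speed; a pose out of reach is approached as far as the arm can. A call with a gripper value outside its range is refused whole. The fingers move at their own pace and stop on an object; the grip force is fixed at half the most. Time passes only in rows, so rows that do not move let the fingers close, or fill a call up. It gives the time, the measured TCP pose, the force, the opening and the grip force at its end, in the units of the state.
- ctrl.get_obs(): the state, without advancing time (a new reading comes with each control period).
- ctrl.read_camera(name): name is "scene" or "top" or "wrist"; returns (picture, depth): 384x512x3 uint8, blue, green, red; 384x512 float32, m along the optical axis (not along the pixel's ray), 0 where there is no reading.
- ctrl.camera_params(name): a dict with "mtx" (3x3 intrinsics, pixels), "world_from_camera" (4x4, takes a point from camera to world coordinates); the wrist camera has in their place "tool_from_camera" (4x4, takes a point from camera to tool coordinates, whose origin is the TCP and whose axes are the flange's). Camera axes: x right, y down, z forward; pixel columns grow to the right and rows downward; lengths in m; the calibration is good to about 2 mm. A picture is of the moment at which its call begins: read the wrist's pose just before it. camera_params takes no time and is no camera call.
- ctrl.hand_in(): hands the job in; it is judged then, once.
The state is a dict: "time_s": time; "joints": joint angles; "qd": joint speeds; "effort": joint torques, N m; "eef_pos": TCP position; "tcp_rot": TCP orientation; "force": force on the tool from outside, world axes, zero at the start; "wrist_torque": the same for the moment, N m; "opening": finger opening in m; "finger_force": force on a finger pad.
Only numpy, scipy, OpenCV 4.12 (cv2) and the standard library are available. Lean on these libraries where they do the work, as an engineer would, in place of code of your own. Each camera call takes 0.05 s, during which the arm holds its last target. There are 200 camera calls.

## Working session

There is one attempt and no reset: what is moved stays moved. The work goes in short steps, Python scripts to look and compute and a shell command to move; the robot and the scene stay as the last step left them, time stands still between calls to the robot, and variables do not carry over. Pictures are saved under pics/ and viewed, at most 10 in all, crops included, and the job is handed in when it is done.

```bash
mkdir -p pics; ls; python3 - <<'E'
from bench import ctrl
import cv2,numpy as np
o=ctrl.get_obs();print({k:np.round(v,3).tolist() for k,v in o.items()})
for n in["scene","top"]:
    p,d=ctrl.read_camera(n);cv2.imwrite(f"pics/{n}0.png",p);np.savez(f"{n}0.npz",p=p,d=d)
    c=ctrl.camera_params(n);print(n,np.round(c["world_from_camera"],3).tolist(),np.round(c["mtx"],1).tolist())
print(ctrl.camera_params("wrist"))
E
```

```text
pics
{'time_s': 0.0, 'joints': [1.0, 0.435, 0.025, 1.574, -0.012, 1.134, -0.075], 'qd': [-0.001, 0.002, -0.001, 0.0, 0.0, -0.002, 0.002], 'effort': [-0.001, -66.786, 0.985, -31.446, -0.061, 0.043, 0.0], 'eef_pos': [0.282, -0.557, 0.24], 'tcp_rot': [-3.14, 0.0, 0.468], 'force': [-1.131, -0.102, 0.368], 'wrist_torque': [-0.009, 0.051, 0.058], 'finger_force': 0.0, 'opening': 0.092}
scene [[0.87, -0.222, 0.44, 0.112], [-0.493, -0.377, 0.784, -0.506], [-0.008, -0.899, -0.437, 0.457], [0.0, 0.0, 0.0, 1.0]] [[355.2, 0.0, 254.2], [0.0, 355.2, 194.1], [0.0, 0.0, 1.0]]
top [[0.015, -0.998, 0.059, 0.449], [-0.999, -0.013, 0.03, 0.136], [-0.029, -0.059, -0.998, 0.961], [0.0, 0.0, 0.0, 1.0]] [[357.6, 0.0, 258.8], [0.0, 357.6, 187.7], [0.0, 0.0, 1.0]]
{'mtx': array([[282.12189942,   0.        , 255.64076344],
       [  0.        , 282.12189942, 184.79774867],
       [  0.        ,   0.        ,   1.        ]]), 'tool_from_camera': array([[ 1.62263585e-04, -9.64473324e-01, -2.64180206e-01,
         7.05382982e-02],
       [ 9.99999986e-01,  1.48615277e-04,  7.16484877e-05,
         9.45737573e-05],
       [-2.98418406e-05, -2.64180214e-01,  9.64473335e-01,
        -1.44753397e-01],
       [ 0.00000000e+00,  0.00000000e+00,  0.00000000e+00,
         1.00000000e+00]])}
```

View pics/scene0.png

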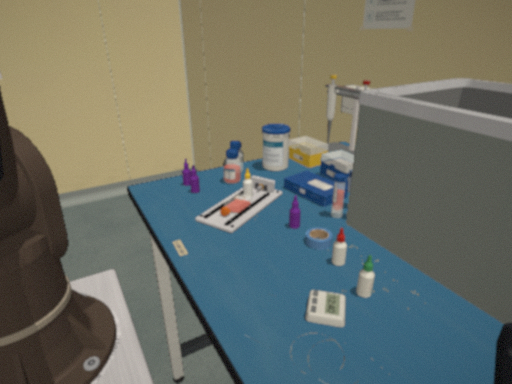

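View pics/top0.png

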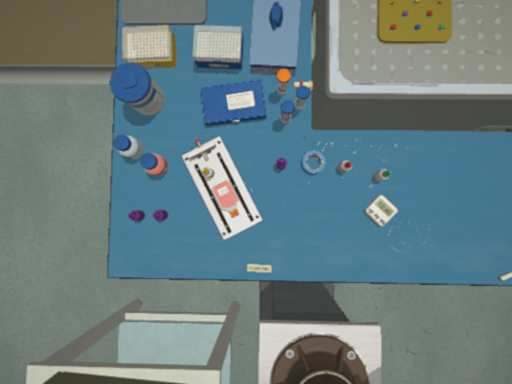

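The top view shows the stage, with the plunger end at (200,150) and the flask at (226,195), cap towards (235,212). A white bottle with a yellow cap stands on the deck at (207,172). There are purple look-alikes at (137,215), (160,215) and (281,163), plus red (345,166) and green (383,175) bottles on the worktop. The target is the one on the stage. I'll confirm it in an enlarged crop and measure.

```bash
cat > h.py <<'E'
import numpy as np,cv2
from bench import ctrl
def ortho(p,K,T,x0,x1,y0,y1,z,s):
    # world rect at height z -> image; rows: x decreasing down, cols: y decreasing right, s px/m
    W=np.array([[x1,y1,z],[x1,y0,z],[x0,y0,z],[x0,y1,z]],float)
    C=(np.linalg.inv(T)@np.c_[W,np.ones(4)].T)[:3]; u=(K@C/C[2])[:2].T.astype(np.float32)
    w,h=int((y1-y0)*s),int((x1-x0)*s)
    M=cv2.getPerspectiveTransform(u,np.float32([[0,0],[w,0],[w,h],[0,h]]))
    return cv2.warpPerspective(p,M,(w,h),flags=cv2.INTER_CUBIC)
def cloud(d,K,T):
    v,u=np.mgrid[:d.shape[0],:d.shape[1]]
    P=np.stack([(u-K[0,2])/K[0,0]*d,(v-K[1,2])/K[1,1]*d,d],-1)
    return P@T[:3,:3].T+T[:3,3]
def wristT(o):
    from scipy.spatial.transform import Rotation as R
    T=np.eye(4);T[:3,:3]=R.from_euler('xyz',o['tcp_rot']).as_matrix();T[:3,3]=o['eef_pos']
    return T@ctrl.camera_params('wrist')['tool_from_camera']
E
python3 - <<'E'
from h import *
z=np.load('top0.npz');p,d=z['p'],z['d'];c=ctrl.camera_params('top');K,T=c['mtx'],np.array(c['world_from_camera'])
print(cloud(d,K,T)[[100,172,195,150,250,240],[160,207,226,200,300,150]].round(3))
o=ortho(p,K,T,.36,.66,.10,.40,.01,2000);cv2.imwrite('pics/ortho.png',o)
P=cloud(d,K,T)
hsv=cv2.cvtColor(p,cv2.COLOR_BGR2HSV)
m=(P[...,2]>.06)&(P[...,2]<.11)&(abs(P[...,0]-.5)<.12)&(abs(P[...,1]-.26)<.12)
print('tall',m.sum(),P[m].round(3)[:30].tolist())
# stage deck: bright pixels near z .01
m=(hsv[...,2]>150)&(hsv[...,1]<60);m[:130]=0;m[245:]=0;m[:,:175]=0;m[:,265:]=0
cn,_=cv2.findContours(m.astype(np.uint8),0,2);cn=max(cn,key=cv2.contourArea)
E
```

```text
[[0.733 0.429 0.037]
 [0.538 0.292 0.077]
 [0.483 0.249 0.035]
 [0.599 0.318 0.044]
 [0.341 0.053 0.003]
 [0.361 0.456 0.001]]
tall 58 [[0.553, 0.298, 0.061], [0.548, 0.302, 0.081], [0.548, 0.299, 0.08], [0.548, 0.297, 0.078], [0.548, 0.295, 0.077], [0.55, 0.295, 0.063], [0.55, 0.292, 0.063], [0.546, 0.305, 0.079], [0.544, 0.299, 0.097], [0.544, 0.297, 0.094], [0.545, 0.296, 0.087], [0.546, 0.295, 0.079], [0.546, 0.292, 0.08], [0.547, 0.292, 0.065], [0.548, 0.29, 0.061], [0.541, 0.301, 0.096], [0.541, 0.299, 0.096], [0.541, 0.296, 0.096], [0.542, 0.295, 0.09], [0.543, 0.294, 0.082], [0.543, 0.292, 0.079], [0.544, 0.291, 0.073], [0.545, 0.29, 0.061], [0.541, 0.305, 0.078], [0.539, 0.299, 0.094], [0.539, 0.297, 0.093], [0.54, 0.295, 0.088], [0.54, 0.294, 0.081], [0.541, 0.292, 0.081], [0.541, 0.291, 0.072]]
```

View pics/ortho.png

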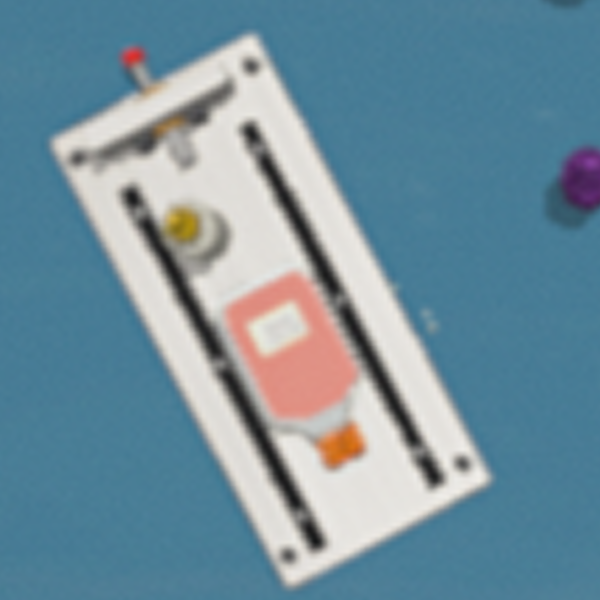

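The enlarged crop confirms the yellow-capped white bottle on the deck at (190,228), between the flask (285,340) and the plunger (180,150). The stage's push direction is about 28° from world x. I'll move over the stage to look from close by.

```bash
R='x'; python3 -m inch '{"offset":[[0.01,0.03,0],[0.01,0.034,0],[0.01,0.034,0],[0.01,0.034,0],[0.01,0.034,0]],"twist":[[0,0,0],[0,0,0],[0,0,0],[0,0,0],[0,0,0]],"claw":[0.0918,0.0918,0.0918,0.0918,0.0918]}'
python3 -m inch '{"offset":[[0.01,0.034,0],[0.01,0.034,0],[0.01,0.034,0],[0.01,0.034,0],[0.01,0.034,0]],"twist":[[0,0,0],[0,0,0],[0,0,0],[0,0,0],[0,0,0]],"claw":[0.0918,0.0918,0.0918,0.0918,0.0918]}'
python3 -m inch '{"offset":[[0.01,0.034,0],[0.01,0.034,0],[0.01,0.034,0],[0.01,0.034,0],[0.01,0.034,0]],"twist":[[0,0,0],[0,0,0],[0,0,0],[0,0,0],[0,0,0]],"claw":[0.0918,0.0918,0.0918,0.0918,0.0918]}'
python3 -m inch '{"offset":[[0.01,0.034,0],[0.01,0.034,0],[0.01,0.034,0],[0.01,0.034,0],[0.01,0.034,0]],"twist":[[0,0,0],[0,0,0],[0,0,0],[0,0,0],[0,0,0]],"claw":[0.0918,0.0918,0.0918,0.0918,0.0918]}'
```

```text
time_s: 0.52
eef_pos: [0.3318, -0.3901, 0.2404]
tcp_rot: [-3.141, 0.0, 0.468]
force: [1.5, 0.4, 0.1]
opening: 0.0917
finger_force: 0.0
time_s: 0.93
eef_pos: [0.3817, -0.2201, 0.2406]
tcp_rot: [-3.142, 0.0, 0.468]
force: [1.5, 0.5, 0.5]
opening: 0.0923
finger_force: 0.0
time_s: 1.35
eef_pos: [0.4317, -0.0502, 0.2407]
tcp_rot: [3.141, 0.0, 0.468]
force: [0.3, -0.2, -0.6]
opening: 0.0919
finger_force: 0.0
time_s: 1.77
eef_pos: [0.4818, 0.1197, 0.2406]
tcp_rot: [3.142, 0.0, 0.467]
force: [1.0, 0.3, -0.2]
opening: 0.0919
finger_force: 0.0
```

```bash
python3 -m inch '{"offset":[[0.005,0.034,0],[0.005,0.034,0],[0.005,0.034,0],[0.005,0.034,0],[0,0,0]],"twist":[[0,0,1],[0,0,0],[0,0,0],[0,0,0],[0,0,0]],"claw":[0.0918,0.0918,0.0918,0.0918,0.0918]}'
python3 - <<'E'
from h import *
o=ctrl.get_obs();T=wristT(o);p,d=ctrl.read_camera('wrist');K=ctrl.camera_params('wrist')['mtx']
np.savez('w0.npz',p=p,d=d,T=T,K=K)
cv2.imwrite('pics/w0.png',p)
cv2.imwrite('pics/w0o.png',ortho(p,K,T,.36,.66,.10,.40,.01,2000))
P=cloud(d,K,T)
m=(P[...,2]>.05)&(P[...,2]<.11)&(abs(P[...,0]-.54)<.06)&(abs(P[...,1]-.3)<.06)
Q=P[m];print(len(Q))
for a in np.arange(.05,.11,.008):
    q=Q[(Q[:,2]>a)&(Q[:,2]<=a+.008)]
    if len(q):print(round(a,3),len(q),q.min(0).round(4),q.max(0).round(4),q.mean(0).round(4))
E
```

```text
time_s: 2.18
eef_pos: [0.5006, 0.2618, 0.2405]
tcp_rot: [-3.137, -0.001, 0.493]
force: [-1.1, -0.1, 0.6]
opening: 0.0918
finger_force: 0.0
444
0.05 102 [0.5281 0.2832 0.0507] [0.5545 0.3098 0.058 ] [0.5425 0.2966 0.0563]
0.058 153 [0.5295 0.2849 0.058 ] [0.5527 0.308  0.0639] [0.5427 0.2962 0.0604]
0.066 11 [0.5432 0.2887 0.0688] [0.5495 0.3046 0.0738] [0.5467 0.295  0.0713]
0.074 109 [0.5333 0.2887 0.0741] [0.549  0.3045 0.082 ] [0.5419 0.2966 0.0789]
0.082 31 [0.5366 0.2917 0.0821] [0.5456 0.3015 0.0896] [0.5419 0.2966 0.0848]
0.09 38 [0.5382 0.2936 0.0904] [0.5446 0.2998 0.0966] [0.5415 0.2968 0.0943]
```

View pics/w0o.png

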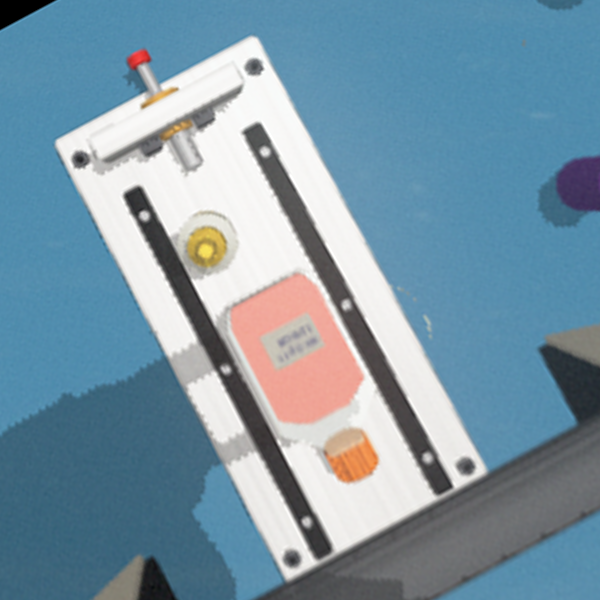

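```bash
python3 -m inch '{"offset":[[0.0204,0.0174,0],[0.0204,0.0174,0],[0,0,-0.035],[0,0,-0.035],[0,0,-0.03]],"twist":[[0,0,0],[0,0,0],[0,0,0],[0,0,0],[0,0,0]],"claw":[0.0918,0.0918,0.0918,0.0918,0.0918]}'
python3 - <<'E'
from h import *
z=np.load('w0.npz');p,d,T,K=z['p'],z['d'],z['T'],z['K'];P=cloud(d,K,T)
hsv=cv2.cvtColor(p,cv2.COLOR_BGR2HSV)
for n,m in [('rail',(hsv[...,2]<70)&(P[...,2]>.008)&(P[...,2]<.022)),('pink',(hsv[...,1]>60)&((hsv[...,0]<9)|(hsv[...,0]>172))&(P[...,2]>.02)&(P[...,2]<.045)),('orange',(hsv[...,1]>150)&(hsv[...,0]>5)&(hsv[...,0]<18)&(P[...,2]>.015)&(P[...,2]<.045))]:
    k,l,s,_=cv2.connectedComponentsWithStats(m.astype(np.uint8))
    for i in range(1,k):
        if s[i,4]<150: continue
        Q=P[l==i];print(n,s[i],Q.mean(0).round(4));r=cv2.minAreaRect((Q[:,:2]*1000).astype(np.float32));print('  rect',r)
        if n=='rail':
            c=Q[:,:2]-Q[:,:2].mean(0);v=np.linalg.svd(c)[2][0];print('  dir',np.degrees(np.arctan(v[1]/v[0])))
E
```

```text
time_s: 2.65
eef_pos: [0.5427, 0.2873, 0.1387]
tcp_rot: [3.141, 0.001, 0.484]
force: [-0.4, 0.2, 0.0]
opening: 0.092
finger_force: 0.0
rail [227  92   9 148 865] [0.4821 0.2894 0.0166]
  rect ((475.5841064453125, 286.0835876464844), (200.32232666015625, 8.589025497436523), 27.952075958251953)
  dir 28.018460155721655
pink [ 240  151   36   50 1394] [0.4893 0.2545 0.0332]
  rect ((488.9575500488281, 254.05650329589844), (65.26525115966797, 44.472023010253906), 27.376972198486328)
```

```bash
python3 -m inch '{"offset":[[0,0.004,0],[0,0,0],[0,0,0],[0,0,0],[0,0,0]],"twist":[[0,0,0],[0,0,0],[0,0,0],[0,0,0],[0,0,0]],"claw":[0.0918,0.0918,0.0918,0.0918,0.0918]}'
python3 - <<'E'
from h import *
o=ctrl.get_obs();T=wristT(o);p,d=ctrl.read_camera('wrist');K=ctrl.camera_params('wrist')['mtx'];P=cloud(d,K,T);print(o['eef_pos'],o['tcp_rot'],ctrl.get_obs()['eef_pos'])
np.savez('w1.npz',p=p,d=d,T=T,K=K)
Q=P[(P[...,2]>.05)&(P[...,2]<.11)&(abs(P[...,0]-.54)<.03)&(abs(P[...,1]-.3)<.03)]
for a in np.arange(.05,.11,.008):
    q=Q[(Q[:,2]>a)&(Q[:,2]<=a+.008)]
    if len(q):print(round(a,3),len(q),q.min(0).round(4),q.max(0).round(4),q.mean(0).round(4))
hsv=cv2.cvtColor(p,cv2.COLOR_BGR2HSV)
m=(hsv[...,2]<70)&(P[...,2]>.008)&(P[...,2]<.022)
k,l,s,_=cv2.connectedComponentsWithStats(m.astype(np.uint8))
for i in range(1,k):
    if s[i,4]>150:
        Q=P[l==i];r=cv2.minAreaRect((Q[:,:2]*1000).astype(np.float32));print(s[i],r)
E
```

```text
time_s: 3.07
eef_pos: [0.5437, 0.2934, 0.143]
tcp_rot: [3.142, -0.003, 0.485]
force: [0.2, -0.2, 0.5]
opening: 0.0919
finger_force: 0.0
[0.54365753 0.2934276  0.14297291] [ 3.1415686  -0.00344341  0.48488254] [0.54347162 0.29326791 0.14262064]
0.05 180 [0.5294 0.2836 0.0502] [0.5551 0.31   0.058 ] [0.5475 0.2996 0.0556]
0.058 239 [0.5317 0.2847 0.058 ] [0.5538 0.3089 0.0659] [0.5464 0.2985 0.0606]
0.066 61 [0.5401 0.2912 0.0663] [0.55   0.3051 0.0738] [0.5474 0.2996 0.0702]
0.074 194 [0.5335 0.2892 0.0742] [0.5497 0.3049 0.082 ] [0.5442 0.298  0.0787]
0.082 61 [0.5397 0.2925 0.0821] [0.5467 0.3016 0.0899] [0.544  0.298  0.0857]
0.09 76 [0.5385 0.2943 0.0901] [0.5449 0.3005 0.0966] [0.5423 0.2975 0.094 ]
[225 143  11  99 814] ((519.9739379882812, 309.8254089355469), (103.11311340332031, 9.240492820739746), 27.962453842163086)
[292 201   8  41 211] ((525.5416870117188, 237.1656036376953), (44.73432159423828, 7.575615406036377), 29.69212532043457)
[229 268   9  31 244] ((429.459716796875, 261.72857666015625), (39.360504150390625, 8.67603588104248), 28.57929229736328)
[289 268   9  26 203] ((463.2837829589844, 204.4403839111328), (31.533037185668945, 8.991686820983887), 28.387033462524414)
```

```bash
python3 -m inch '{"offset":[[-0.001,0.0033,-0.02],[0,0,-0.025],[0,0,-0.025],[0,0,-0.015],[0,0,-0.007]],"twist":[[0,0,0.2],[0,0,0],[0,0,0],[0,0,0],[0,0,0]],"claw":[0.0918,0.0918,0.0918,0.0918,0.0918]}'
python3 -m inch '{"offset":[[0,0,0],[0,0,0],[0,0,0],[0,0,0],[0,0,0]],"twist":[[0,0,0],[0,0,0],[0,0,0],[0,0,0],[0,0,0]],"claw":[0.06,0.045,0.035,0.025,0.015]}'
python3 -m inch '{"offset":[[0,0,0],[0,0,0],[0,0,0],[0,0,0],[0,0,0]],"twist":[[0,0,0],[0,0,0],[0,0,0],[0,0,0],[0,0,0]],"claw":[0.015,0.015,0.015,0.015,0.015]}'
```

```text
time_s: 3.53
eef_pos: [0.541, 0.2955, 0.0473]
tcp_rot: [3.141, 0.002, 0.489]
force: [-0.0, -0.5, 0.3]
opening: 0.0917
finger_force: 0.0
time_s: 3.95
eef_pos: [0.5422, 0.2966, 0.0499]
tcp_rot: [-3.142, -0.002, 0.489]
force: [0.2, -0.5, 0.6]
opening: 0.0629
finger_force: 0.0
time_s: 4.37
eef_pos: [0.5416, 0.2962, 0.0488]
tcp_rot: [3.142, 0.0, 0.489]
force: [-0.1, 0.4, -0.2]
opening: 0.0294
finger_force: 0.0
```

Closing continues, then I lift gently.

```bash
python3 -m inch '{"offset":[[0,0,0],[0,0,0],[0,0,0],[0,0,0],[0,0,0]],"twist":[[0,0,0],[0,0,0],[0,0,0],[0,0,0],[0,0,0]],"claw":[0.015,0.015,0.015,0.015,0.015]}'
python3 -m inch '{"offset":[[0,0,0.004],[0,0,0.01],[0,0,0.02],[0,0,0.02],[0,0,0.02]],"twist":[[0,0,0],[0,0,0],[0,0,0],[0,0,0],[0,0,0]],"claw":[0.015,0.015,0.015,0.015,0.015]}'
python3 - <<'E'
from h import *
o=ctrl.get_obs();T=wristT(o);p,d=ctrl.read_camera('wrist');print(o['eef_pos'],o['opening']);cv2.imwrite('pics/w2.png',p)
E
```

```text
time_s: 4.78
eef_pos: [0.5416, 0.2962, 0.0487]
tcp_rot: [3.142, 0.0, 0.489]
force: [0.4, -0.1, 0.3]
opening: 0.0257
finger_force: 30.0
time_s: 5.2
eef_pos: [0.5415, 0.2964, 0.1243]
tcp_rot: [-3.141, -0.0, 0.489]
force: [1.0, 0.4, 0.9]
opening: 0.0254
finger_force: 30.0
[0.5414962  0.29635024 0.12434925] 0.02536944553906772
```

View pics/w2.png

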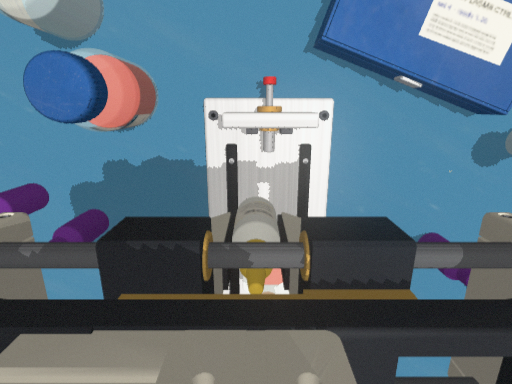

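```bash
python3 -m inch '{"offset":[[-0.004,-0.01,0.01],[-0.01,-0.026,0],[-0.012,-0.03,0],[-0.012,-0.03,0],[-0.012,-0.03,0]],"twist":[[0,0,0],[0,0,0],[0,0,0],[0,0,0],[0,0,0]],"claw":[0.015,0.015,0.015,0.015,0.015]}'
python3 -m inch '{"offset":[[-0.012,-0.03,0],[-0.012,-0.03,0],[-0.01,-0.026,0],[-0.006,-0.018,0],[-0.002,-0.006,0]],"twist":[[0,0,0],[0,0,0],[0,0,0],[0,0,0],[0,0,0]],"claw":[0.015,0.015,0.015,0.015,0.015]}'
python3 -m inch '{"offset":[[0,0,-0.025],[0,0,-0.025],[0,0,-0.02],[0,0,-0.01],[0,0,0]],"twist":[[0,0,0],[0,0,0],[0,0,0],[0,0,0],[0,0,0]],"claw":[0.015,0.015,0.015,0.015,0.015]}'
```

```text
time_s: 5.67
eef_pos: [0.4905, 0.1684, 0.1331]
tcp_rot: [3.141, 0.0, 0.489]
force: [0.8, -1.1, -0.5]
opening: 0.0256
finger_force: 30.0
time_s: 6.08
eef_pos: [0.4478, 0.0563, 0.1329]
tcp_rot: [3.14, 0.002, 0.485]
force: [-0.9, -1.1, -0.3]
opening: 0.0256
finger_force: 30.0
time_s: 6.5
eef_pos: [0.4484, 0.0604, 0.0513]
tcp_rot: [-3.14, 0.003, 0.489]
force: [0.6, 0.2, 0.3]
opening: 0.0257
finger_force: 30.0
```

```bash
python3 -m inch '{"offset":[[0,0,-0.005],[0,0,-0.004],[0,0,-0.002],[0,0,-0.001],[0,0,0]],"twist":[[0,0,0],[0,0,0],[0,0,0],[0,0,0],[0,0,0]],"claw":[0.015,0.015,0.015,0.015,0.015]}'
python3 -m inch '{"offset":[[0,0,0],[0,0,0],[0,0,-0.0005],[0,0,0],[0,0,0]],"twist":[[0,0,0],[0,0,0],[0,0,0],[0,0,0],[0,0,0]],"claw":[0.015,0.015,0.015,0.015,0.015]}'
```

```text
time_s: 6.92
eef_pos: [0.4498, 0.0603, 0.041]
tcp_rot: [3.141, -0.0, 0.489]
force: [0.5, -0.1, -0.2]
opening: 0.0257
finger_force: 30.0
time_s: 7.33
eef_pos: [0.4496, 0.0602, 0.0403]
tcp_rot: [3.142, -0.0, 0.489]
force: [-0.2, -0.8, -0.5]
opening: 0.0258
finger_force: 30.0
```

```bash
python3 -m inch '{"offset":[[0,0,-0.0008],[0,0,-0.0008],[0,0,0],[0,0,0],[0,0,0]],"twist":[[0,0,0],[0,0,0],[0,0,0],[0,0,0],[0,0,0]],"claw":[0.015,0.015,0.015,0.015,0.015]}'
```

```text
time_s: 7.75
eef_pos: [0.4496, 0.0602, 0.0386]
tcp_rot: [3.142, 0.0, 0.489]
force: [0.7, 0.3, -0.3]
opening: 0.0259
finger_force: 30.0
```

```bash
python3 -m inch '{"offset":[[0,0,-0.0005],[0,0,0],[0,0,0],[0,0,0],[0,0,0]],"twist":[[0,0,0],[0,0,0],[0,0,0],[0,0,0],[0,0,0]],"claw":[0.015,0.015,0.015,0.02,0.024]}'
python3 -m inch '{"offset":[[0,0,0],[0,0,0],[0,0,0],[0,0,0],[0,0,0]],"twist":[[0,0,0],[0,0,0],[0,0,0],[0,0,0],[0,0,0]],"claw":[0.028,0.032,0.04,0.06,0.0918]}'
python3 -m inch '{"offset":[[0,0,0],[0,0,0],[0,0,0],[0,0,0],[0,0,0]],"twist":[[0,0,0],[0,0,0],[0,0,0],[0,0,0],[0,0,0]],"claw":[0.0918,0.0918,0.0918,0.0918,0.0918]}'
python3 -m inch '{"offset":[[0,0,0.005],[0,0,0.02],[0,0,0.03],[0,0,0.035],[0,0,0.035]],"twist":[[0,0,0],[0,0,0],[0,0,0],[0,0,0],[0,0,0]],"claw":[0.0918,0.0918,0.0918,0.0918,0.0918]}'
python3 - <<'E'
from h import *
o=ctrl.get_obs();T=wristT(o);p,d=ctrl.read_camera('wrist');P=cloud(d,ctrl.camera_params('wrist')['mtx'],T)
Q=P[(P[...,2]>.02)&(P[...,2]<.11)&(abs(P[...,0]-.45)<.04)&(abs(P[...,1]-.06)<.04)]
for a in np.arange(.02,.11,.01):
    q=Q[(Q[:,2]>a)&(Q[:,2]<=a+.01)]
    if len(q):print(round(a,3),len(q),q.min(0).round(4),q.max(0).round(4))
E
```

```text
time_s: 8.17
eef_pos: [0.4498, 0.0603, 0.0385]
tcp_rot: [3.141, -0.0, 0.489]
force: [-1.2, 0.1, 7.1]
opening: 0.0257
finger_force: 30.0
time_s: 8.58
eef_pos: [0.4495, 0.0602, 0.0381]
tcp_rot: [-3.142, 0.0, 0.489]
force: [1.1, 0.9, -0.6]
opening: 0.0477
finger_force: 0.0
time_s: 9.0
eef_pos: [0.4496, 0.0602, 0.0381]
tcp_rot: [3.142, 0.0, 0.489]
force: [0.3, -0.8, 0.2]
opening: 0.081
finger_force: 0.0
time_s: 9.42
eef_pos: [0.4488, 0.0604, 0.1646]
tcp_rot: [-3.141, 0.001, 0.489]
force: [1.0, -0.2, 0.2]
opening: 0.0917
finger_force: 0.0
0.02 47 [0.4496 0.0518 0.0201] [0.4635 0.0742 0.0297]
0.03 55 [0.4476 0.05   0.0305] [0.4632 0.074  0.0395]
0.04 222 [0.4368 0.048  0.0402] [0.4628 0.074  0.05  ]
0.05 125 [0.4426 0.0502 0.05  ] [0.4604 0.0713 0.0598]
0.06 135 [0.4417 0.0532 0.0604] [0.4574 0.0688 0.07  ]
0.07 87 [0.444  0.0545 0.07  ] [0.4557 0.0666 0.0797]
0.08 59 [0.4462 0.0581 0.0803] [0.4527 0.0642 0.0863]
```

```bash
python3 -m inch '{"offset":[[0.004,0.02,0.02],[0.008,0.04,0.02],[0.008,0.04,0.02],[0.007,0.04,0.01],[0.006,0.033,0.01]],"twist":[[0,0,0],[0,0,0],[0,0,0],[0,0,0],[0,0,0]],"claw":[0.0918,0.0918,0.0918,0.0918,0.0918]}'
python3 -m inch '{"offset":[[0.003,0.018,0],[0.001,0.004,0],[0,0,0],[0,0,0],[0,0,0]],"twist":[[0,0,0],[0,0,0],[0,0,0],[0,0,0],[0,0,0]],"claw":[0.0918,0.0918,0.0918,0.0918,0.0918]}'
python3 - <<'E'
from h import *
o=ctrl.get_obs();T=wristT(o);p,d=ctrl.read_camera('wrist');K=ctrl.camera_params('wrist')['mtx'];P=cloud(d,K,T)
np.savez('w3.npz',p=p,d=d,T=T,K=K);print(o['eef_pos'],o['tcp_rot'])
th=np.radians(28.0);Rz=np.array([[np.cos(th),np.sin(th),0],[-np.sin(th),np.cos(th),0],[0,0,1]])
S=P@Rz.T*1000  # u,v,z in mm
hsv=cv2.cvtColor(p,cv2.COLOR_BGR2HSV)
for n,m in [('rail',(hsv[...,2]<70)&(S[...,2]>8)&(S[...,2]<22)),('flasktop',(S[...,2]>26)&(S[...,2]<38)&(S[...,1]>-45)&(S[...,1]<40)&(S[...,0]<640)),('wall',(S[...,2]>38)&(S[...,2]<50)&(S[...,0]>620)&(S[...,0]<720)&(abs(S[...,1]+4)<60))]:
    k,l,s,_=cv2.connectedComponentsWithStats(m.astype(np.uint8))
    for i in range(1,k):
        if s[i,4]<100: continue
        Q=S[l==i];r=cv2.minAreaRect(Q[:,:2].astype(np.float32));print(n,s[i,4],np.round(r[0],1),np.round(r[1],1),round(r[2],1),np.percentile(Q,[1,50,99],axis=0).round(1).tolist())
# ortho in stage frame at flask top height, u up, 4px/mm
W=np.array([[690,36],[690,-44],[460,-44],[460,36]],float)
w3=np.c_[W@np.array([[np.cos(th),np.sin(th)],[-np.sin(th),np.cos(th)]])/1000,np.full(4,.032)]
C=(np.linalg.inv(T)@np.c_[w3,np.ones(4)].T)[:3];u=(K@C/C[2])[:2].T.astype(np.float32)
M=cv2.getPerspectiveTransform(u,np.float32([[0,0],[200,0],[200,575],[0,575]]))
cv2.imwrite('pics/st.png',cv2.warpPerspective(p,M,(200,575),flags=cv2.INTER_CUBIC))
E
```

```text
time_s: 9.88
eef_pos: [0.4813, 0.2292, 0.2415]
tcp_rot: [-3.141, -0.002, 0.489]
force: [1.2, -0.6, 0.1]
opening: 0.0924
finger_force: 0.0
time_s: 10.3
eef_pos: [0.4852, 0.2466, 0.2394]
tcp_rot: [3.141, 0.001, 0.487]
force: [1.1, 0.0, 0.2]
opening: 0.0917
finger_force: 0.0
[0.48515976 0.24663769 0.23943597] [3.14064887e+00 1.28486333e-03 4.87027391e-01]
rail 939 [554.4  29.3] [  8.8 201.7] 89.9 [[455.2, 25.1, 14.8], [568.9, 29.1, 16.6], [653.9, 33.5, 18.5]]
flasktop 2525 [534.   -5.1] [50.3 99.9] 89.4 [[486.9, -29.7, 28.0], [544.3, -4.6, 33.1], [583.7, 19.4, 34.9]]
wall 845 [678.3  -3.7] [74.2 11.8] 89.9 [[672.5, -40.6, 38.4], [677.7, -3.2, 44.4], [684.0, 33.0, 46.3]]
```

View pics/st.png

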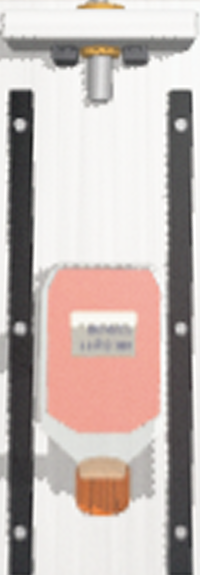

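```bash
python3 -m inch '{"offset":[[-0.002,0.005,-0.03],[0,0,-0.035],[0,0,-0.035],[0,0,-0.02],[0,0,0]],"twist":[[0,0,0],[0,0,0],[0,0,0],[0,0,0],[0,0,0]],"claw":[0.0918,0.0918,0.0918,0.0918,0.0918]}'
python3 -m inch '{"offset":[[0,0,0],[0,0,0],[0,0,0],[0,0,0],[0,0,0]],"twist":[[0,0,0],[0,0,0],[0,0,0],[0,0,0],[0,0,0]],"claw":[0.0918,0.0918,0.0918,0.0918,0.0918]}'
python3 - <<'E'
from h import *
o=ctrl.get_obs();T=wristT(o);p,d=ctrl.read_camera('wrist');K=ctrl.camera_params('wrist')['mtx'];P=cloud(d,K,T)
print(o['eef_pos'],o['tcp_rot'])
th=np.radians(28.0);Rz=np.array([[np.cos(th),np.sin(th),0],[-np.sin(th),np.cos(th),0],[0,0,1]])
S=P@Rz.T*1000;print('tcp uv',Rz@o['eef_pos']*1000)
hsv=cv2.cvtColor(p,cv2.COLOR_BGR2HSV)
for n,m in [('rail',(hsv[...,2]<70)&(S[...,2]>8)&(S[...,2]<22)),('flasktop',(S[...,2]>26)&(S[...,2]<38)&(S[...,1]>-45)&(S[...,1]<40)&(S[...,0]<640)),('wall',(S[...,2]>38)&(S[...,2]<50)&(S[...,0]>620)&(S[...,0]<720)&(abs(S[...,1]+4)<60))]:
    k,l,s,_=cv2.connectedComponentsWithStats(m.astype(np.uint8))
    for i in range(1,k):
        if s[i,4]<100: continue
        Q=S[l==i];r=cv2.minAreaRect(Q[:,:2].astype(np.float32));print(n,s[i,4],np.round(r[0],1),np.round(r[1],1),round(r[2],1),np.percentile(Q,[1,50,99],axis=0).round(1).tolist())
E
```

```text
time_s: 10.77
eef_pos: [0.481, 0.2502, 0.1157]
tcp_rot: [3.141, 0.008, 0.487]
force: [0.2, -0.1, -0.6]
opening: 0.0923
finger_force: 0.0
time_s: 11.18
eef_pos: [0.4839, 0.2537, 0.121]
tcp_rot: [3.141, -0.002, 0.488]
force: [0.5, -0.3, 0.5]
opening: 0.0918
finger_force: 0.0
[0.4839293  0.25373034 0.12102779] [ 3.14142106e+00 -2.14938589e-03  4.88389122e-01]
tcp uv [546.40339244  -3.1604507  121.02779105]
rail 1851 [573.9  29.4] [  9.5 163.4] 90.0 [[494.2, 24.8, 14.5], [583.3, 29.2, 16.6], [654.6, 33.9, 18.1]]
rail 520 [523.6 -37.1] [ 9.1 63.2] 89.8 [[492.6, -41.6, 15.2], [521.2, -37.5, 16.7], [553.4, -33.1, 18.4]]
flasktop 4952 [540.7  -5.1] [51.  86.4] 89.7 [[502.7, -29.8, 31.3], [548.0, -5.3, 33.2], [583.5, 19.5, 34.8]]
wall 2223 [678.3  -3.9] [75.8 12.3] 89.8 [[672.4, -40.6, 38.6], [677.7, -3.6, 44.4], [684.1, 32.9, 46.3]]
```

```bash
python3 -m inch '{"offset":[[0.0004,-0.0007,-0.02],[0,0,-0.025],[0,0,-0.02],[0,0,-0.01],[0,0,-0.004]],"twist":[[0,0,0],[0,0,0],[0,0,0],[0,0,0],[0,0,0]],"claw":[0.0918,0.0918,0.0918,0.0918,0.0918]}'
python3 -m inch '{"offset":[[0,0,-0.002],[0,0,-0.001],[0,0,-0.001],[0,0,-0.001],[0,0,0]],"twist":[[0,0,0],[0,0,0],[0,0,0],[0,0,0],[0,0,0]],"claw":[0.0918,0.085,0.08,0.075,0.07]}'
```

```text
time_s: 11.65
eef_pos: [0.483, 0.2523, 0.0396]
tcp_rot: [3.141, 0.002, 0.489]
force: [-0.6, -0.3, 1.4]
opening: 0.0919
finger_force: 0.0
time_s: 12.07
eef_pos: [0.484, 0.2529, 0.0363]
tcp_rot: [3.142, -0.001, 0.488]
force: [0.6, 0.4, 0.1]
opening: 0.073
finger_force: 0.0
```

```bash
python3 -m inch '{"offset":[[0,0,-0.001],[0,0,-0.001],[0,0,0],[0,0,0],[0,0,0]],"twist":[[0,0,0],[0,0,0],[0,0,0],[0,0,0],[0,0,0]],"claw":[0.068,0.065,0.06,0.056,0.053]}'
python3 -m inch '{"offset":[[0,0,0],[0,0,0],[0,0,0],[0,0,0],[0,0,0]],"twist":[[0,0,0],[0,0,0],[0,0,0],[0,0,0],[0,0,0]],"claw":[0.051,0.049,0.047,0.045,0.045]}'
```

```text
time_s: 12.48
eef_pos: [0.4837, 0.2528, 0.0338]
tcp_rot: [3.142, 0.0, 0.489]
force: [-0.0, -0.1, -0.1]
opening: 0.0544
finger_force: 0.0
time_s: 12.9
eef_pos: [0.4837, 0.2526, 0.0338]
tcp_rot: [3.141, 0.0, 0.489]
force: [-0.2, -0.5, 0.0]
opening: 0.0502
finger_force: 30.0
```

```bash
python3 -m inch '{"offset":[[0.0018,0.0009,0],[0.0044,0.0023,0],[0.0062,0.0033,0],[0.0062,0.0033,0],[0.0062,0.0033,0]],"twist":[[0,0,0],[0,0,0],[0,0,0],[0,0,0],[0,0,0]],"claw":[0.045,0.045,0.045,0.045,0.045]}'
python3 -m inch '{"offset":[[0.0062,0.0033,0],[0.0062,0.0033,0],[0.0062,0.0033,0],[0.0044,0.0023,0],[0.0022,0.0012,0]],"twist":[[0,0,0],[0,0,0],[0,0,0],[0,0,0],[0,0,0]],"claw":[0.045,0.045,0.045,0.045,0.045]}'
python3 -m inch '{"offset":[[0.0018,0.0009,0],[0.0018,0.0009,0],[0.0018,0.0009,0],[0.0018,0.0009,0],[0.0018,0.0009,0]],"twist":[[0,0,0],[0,0,0],[0,0,0],[0,0,0],[0,0,0]],"claw":[0.045,0.045,0.045,0.045,0.045]}'
python3 - <<'E'
from h import *
o=ctrl.get_obs();T=wristT(o);p,d=ctrl.read_camera('wrist');K=ctrl.camera_params('wrist')['mtx'];P=cloud(d,K,T)
cv2.imwrite('pics/w4.png',p)
th=np.radians(28.0);Rz=np.array([[np.cos(th),np.sin(th),0],[-np.sin(th),np.cos(th),0],[0,0,1]])
print('tcp uv',Rz@o['eef_pos']*1000)
E
```

```text
time_s: 13.32
eef_pos: [0.5093, 0.2663, 0.0338]
tcp_rot: [-3.142, -0.0, 0.489]
force: [-2.4, -1.4, 2.7]
opening: 0.0505
finger_force: 30.0
time_s: 13.73
eef_pos: [0.5344, 0.2797, 0.0338]
tcp_rot: [-3.142, -0.0, 0.488]
force: [-4.9, -2.3, 8.0]
opening: 0.0502
finger_force: 30.0
time_s: 14.15
eef_pos: [0.5426, 0.2838, 0.0338]
tcp_rot: [3.142, 0.0, 0.489]
force: [-2.9, -1.8, 4.2]
opening: 0.0503
finger_force: 30.0
tcp uv [612.36447131  -4.16118851  33.78646212]
```

View pics/w4.png

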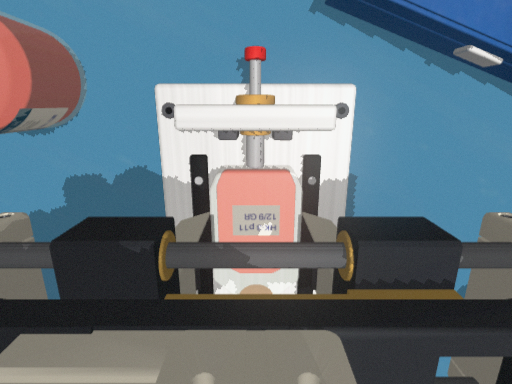

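The flask sits straight between the rails, with its flat end at (255,170) just touching the plunger nose. Now the slow press.

```bash
python3 -m inch '{"offset":[[0.0013,0.0007,0],[0.0013,0.0007,0],[0.0013,0.0007,0],[0.0013,0.0007,0],[0.0013,0.0007,0]],"twist":[[0,0,0],[0,0,0],[0,0,0],[0,0,0],[0,0,0]],"claw":[0.045,0.045,0.045,0.045,0.045]}'
python3 -m inch '{"offset":[[0.0013,0.0007,0],[0.0013,0.0007,0],[0.0009,0.0005,0],[0.0009,0.0005,0],[0.0009,0.0005,0]],"twist":[[0,0,0],[0,0,0],[0,0,0],[0,0,0],[0,0,0]],"claw":[0.045,0.045,0.045,0.045,0.045]}'
```

```text
time_s: 14.62
eef_pos: [0.5469, 0.286, 0.0338]
tcp_rot: [3.141, 0.005, 0.489]
force: [-11.6, -7.3, 15.9]
opening: 0.0507
finger_force: 30.0
time_s: 15.03
eef_pos: [0.5513, 0.2883, 0.0338]
tcp_rot: [3.14, 0.007, 0.489]
force: [-15.1, -8.7, 18.9]
opening: 0.0503
finger_force: 30.0
```

Downforce is growing along with the push, so I'll raise the command a little while pressing on.

```bash
python3 -m inch '{"offset":[[0.0004,0.0002,0.0005],[0.0009,0.0005,0.0003],[0.0009,0.0005,0],[0.0009,0.0005,0],[0.0009,0.0005,0]],"twist":[[0,0,0],[0,0,0],[0,0,0],[0,0,0],[0,0,0]],"claw":[0.045,0.045,0.045,0.045,0.045]}'
```

```text
time_s: 15.45
eef_pos: [0.5551, 0.2904, 0.0338]
tcp_rot: [3.14, 0.007, 0.489]
force: [-13.6, -8.1, 12.2]
opening: 0.0504
finger_force: 30.0
```

```bash
python3 -m inch '{"offset":[[0.0006,0.0003,0.0002],[0.0006,0.0003,0],[0.0006,0.0003,0],[0.0006,0.0003,0],[0,0,0]],"twist":[[0,0,0],[0,0,0],[0,0,0],[0,0,0],[0,0,0]],"claw":[0.045,0.045,0.045,0.045,0.045]}'
```

```text
time_s: 15.87
eef_pos: [0.5573, 0.2915, 0.0338]
tcp_rot: [3.14, 0.008, 0.489]
force: [-14.1, -8.6, 10.0]
opening: 0.0503
finger_force: 30.0
```

```bash
python3 -m inch '{"offset":[[0.0004,0.0002,0],[0.0004,0.0002,0],[0.0004,0.0002,0],[0.0004,0.0002,0],[0,0,0]],"twist":[[0,0,0],[0,0,0],[0,0,0],[0,0,0],[0,0,0]],"claw":[0.045,0.045,0.045,0.045,0.045]}'
```

```text
time_s: 16.28
eef_pos: [0.5576, 0.2916, 0.0337]
tcp_rot: [3.14, 0.011, 0.489]
force: [-18.0, -10.1, 14.9]
opening: 0.0507
finger_force: 30.0
```

```bash
python3 -m inch '{"offset":[[0,0,0],[0,0,0],[0,0,0],[0.0004,0.0002,0],[0,0,0]],"twist":[[0.07,-0.13,0],[0.07,-0.13,0],[0.07,-0.13,0],[0.07,-0.13,0],[0,0,0]],"claw":[0.045,0.045,0.045,0.045,0.045]}'
python3 - <<'E'
from h import *
o=ctrl.get_obs();T=wristT(o);p,d=ctrl.read_camera('wrist');K=ctrl.camera_params('wrist')['mtx'];P=cloud(d,K,T)
cv2.imwrite('pics/w5.png',cv2.resize(p[60:300,130:380],None,fx=2.4,fy=2.4,interpolation=cv2.INTER_CUBIC))
th=np.radians(28.0);Rz=np.array([[np.cos(th),np.sin(th),0],[-np.sin(th),np.cos(th),0],[0,0,1]])
print('tcp uv',Rz@o['eef_pos']*1000,o['wrist_torque'])
S=P@Rz.T*1000
m=(S[...,2]>27)&(S[...,2]<38)&(abs(S[...,1]+4)<24)&(S[...,0]<680);Q=S[m]
print(np.percentile(Q,[1,50,97,99],axis=0).round(1))
for lo in (590,600,610,620,630,640,650,660):
    q=Q[(Q[:,0]>lo)&(Q[:,0]<lo+10)]
    if len(q)>20:print(lo,len(q),np.median(q[:,2]).round(2))
m=(S[...,2]>40)&(S[...,2]<50)&(abs(S[...,1]+4)<30)&(S[...,0]>650)&(S[...,0]<720);print('wall',np.percentile(S[m],[2,50,98],axis=0).round(1))
E
```

```text
time_s: 16.7
eef_pos: [0.5575, 0.2916, 0.0338]
tcp_rot: [3.14, 0.001, 0.489]
force: [-19.0, -10.5, 16.9]
opening: 0.0503
finger_force: 30.0
tcp uv [629.16903899  -4.29827321  33.79519633] [-2.15739244  4.40671455  0.02217449]
[[593.7 -27.4  28.9]
 [642.6  -4.   33.3]
 [667.1  18.1  34.4]
 [669.4  19.2  34.7]]
590 659 33.28
600 1211 33.29
610 28 33.87
620 452 33.16
630 1416 33.43
640 1492 33.4
650 1578 33.26
660 1430 32.82
wall [[673.4 -32.8  41.5]
 [679.3  -4.   44.6]
 [684.6  24.8  46. ]]
```

View pics/w5.png

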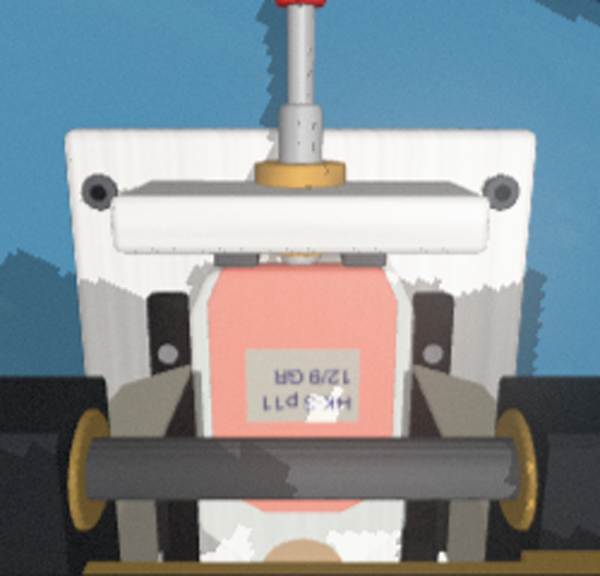

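The flat end sits against both dark stops at (237,262) and (363,262), and the flask is level and straight. It stayed put when I commanded further. I'll add a small extra press and hold to check that it's steady.

```bash
python3 -m inch '{"offset":[[0.0004,0.0002,0.0002],[0,0,0],[0,0,0],[0,0,0],[0,0,0]],"twist":[[0,0,0],[0,0,0],[0,0,0],[0,0,0],[0,0,0]],"claw":[0.045,0.045,0.045,0.045,0.045]}'
python3 -m inch '{"offset":[[0,0,0],[0,0,0],[0,0,0],[0,0,0],[0,0,0]],"twist":[[0,0,0],[0,0,0],[0,0,0],[0,0,0],[0,0,0]],"claw":[0.045,0.045,0.045,0.045,0.045]}'
python3 -m inch '{"offset":[[0,0,0],[0,0,0],[0,0,0],[0,0,0],[0,0,0]],"twist":[[0,0,0],[0,0,0],[0,0,0],[0,0,0],[0,0,0]],"claw":[0.045,0.045,0.045,0.045,0.045]}'
```

```text
time_s: 17.17
eef_pos: [0.5576, 0.2916, 0.0338]
tcp_rot: [3.14, 0.002, 0.489]
force: [-20.0, -11.4, 17.2]
opening: 0.0503
finger_force: 30.0
time_s: 17.58
eef_pos: [0.5576, 0.2916, 0.0338]
tcp_rot: [3.14, 0.002, 0.489]
force: [-20.2, -10.6, 17.9]
opening: 0.0507
finger_force: 30.0
time_s: 18.0
eef_pos: [0.5576, 0.2916, 0.0338]
tcp_rot: [3.14, 0.002, 0.489]
force: [-21.2, -10.5, 18.1]
opening: 0.0506
finger_force: 30.0
```

Steady, with no creep. Handing in.

```bash
python3 -c "
from bench import ctrl
print(ctrl.hand_in())"
```

```text
the job is handed in; nothing more can be done
None
```

I handed the job in at about 18 s: the yellow-capped bottle stands upright on the worktop clear of the stage, and the flask is still gripped and held pressed flat against both stops with a steady push of about 23 N; hand-in returned no verdict.

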